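# Load the hole-saw carousel and present the saw for the drill

## Task

Pick up the loose hole saw from the bench by its shank and slide it, shank up, into the empty red-banded tube of the carousel until it sits fully home, then let go of it. The carousel turns freely, so only after loading turn it until the red-banded tube stands exactly at the brass pointer, and finish still holding the turntable firmly and at rest (by its wooden knob, rim or other tubes, not touching that saw), so that it cannot spin while I close my drill chuck on the shank. Leave the other saws in their tubes and the tools and boxes lying around where they are.

Things in the scene. Friction and masses are not known exactly. Their poses are not given: they have to be found in the camera images.
- hole_saw: loose hole saw standing teeth down on the bench: golden-yellow cup 45 mm across and 36 mm high, round steel shank 14 mm thick standing up from its middle to 66 mm; 0.13 to 0.27 kg. Origin at the centre of the teeth (underside), z along the shank
- carousel_foot: fixed foot of the carousel, screwed to the bench: dark round plinth 176 mm across and 20 mm high, with a tongue that sticks out 166 mm from the centre along the foot's own -x and carries the brass pointer (32 mm high, tip 126 mm from the centre, pointing at it). Origin at the centre of the underside, on the turning axis; z up
- turntable: plywood disc 248 mm across, 12 mm thick, turning freely and endlessly either way about the vertical axis through its centre (friction 0.06 N m, stays where left). Five grey tubes 34 mm high on a circle of 80 mm radius, 72 degrees apart; anticlockwise from above: red (empty), blue (empty), green, yellow, white (saws). Origin: centre of the underside, 20 mm above the bench; red tube along own -x
- knob (a point): middle of the round wooden knob fixed in the centre of the turntable, on the turning axis, 97 mm above the bench: 38 to 40 mm across from 12 mm below to 11 mm above this point, domed top 19 mm above it, stem 18 mm thick from 21 mm below it downwards
- red_tube (a point): centre of the floor of the red-banded tube (red band and red lip), 32 mm above the bench; bore 48 mm, the mouth flares to 54 mm in its top 7 mm, mouth 34 mm above this point. The hole saw's origin comes here when it is fully home
- front_mark (a point): fixed point of the foot, 80 mm from the turning axis in the direction of the brass pointer and 32 mm above the bench: where the floor of the red tube must come when it stands at the pointer
- green_tube_saw: smaller loose hole saw standing in the green-banded tube: blue cup 38 mm across, 66 mm high with its shank; must stay in its tube. Origin at the centre of its underside
- yellow_tube_saw: loose hole saw standing in the yellow-banded tube: green cup 44 mm across, 66 mm high with its shank; must stay in its tube. Origin at the centre of its underside
- white_tube_saw: smaller loose hole saw standing in the white-banded tube: dark steel cup 32 mm across, 66 mm high with its shank; must stay in its tube. Origin at the centre of its underside
- bit_box: green box 120 x 171 x 45 mm lying left behind the carousel, a bystander. Origin at the centre of its underside
- screwdriver: screwdriver with orange handle, 27 x 200 x 30 mm, lying right behind the loose saw, a bystander. Origin at the centre of its underside
- rule: yellow folding rule, 15 x 212 x 18 mm, lying left of the carousel, a bystander. Origin at the centre of its underside
Things that resemble listed ones, but are neither listed nor needed, are in the scene too. Leave any orange or pink look-alike of the hole_saw alone.

How it is judged:
On the way, in this order (a step that is already met when the one before it is completed fails the run):
1. the hole saw sits fully home in the red-banded tube and is let go (horizontal distance between hole_saw and red_tube below 0.005 m and z of hole_saw in the frame of red_tube below 0.004 m and angle between hole_saw's own z axis and vertical below 0.1 rad and contact force between the fingers and hole_saw below 0.1 N), for 0.2 s.
2. the red-banded tube with the saw stands at the pointer and the fingers hold the turntable still (horizontal distance between red_tube and front_mark below 0.008 m and contact force between the fingers and turntable above 3 N and angular speed of turntable below 0.05 rad/s), for 0.3 s.
At the end, for the whole second after the job is handed in: The hole saw stands upright in the red-banded tube, within 4 mm of fully home and untouched; that tube stands within 8 mm of the place at the brass pointer; the turntable is at rest and the fingers still hold it with more than 3 N (all of step 1 and all of step 2 and contact force between the arm and hole_saw below 0.1 N); the arm keeps its last pose, push and grip.
It fails at once if another saw is pulled out of its tube (z of any of green_tube_saw, yellow_tube_saw, white_tube_saw in the frame of turntable above 0.03 m).
It fails at once if a bystander on the bench is pushed away by more than 20 mm (distance of any of bit_box, screwdriver, rule from where it was at the start of the episode above 0.02 m).
It also fails if it takes over 72 s, if anything falls off the work surface, if the arm or the gripper's body presses on something with over 40 N, if the wrist force passes 120 N, or if a joint passes its speed limit or range.

## Robot

A 6-joint arm with a two-finger parallel gripper is mounted at the origin on a cart in front of the work surface, level with it; the furniture and walls round the work are solid. World frame = base frame: x ahead of the robot, y to its left, z up, the work surface at z = 0. Lengths are in m, angles in rad, forces in N, time in s.
With the tool pointing down it reaches from about 0.425 to 0.95 m from the base axis. Payload 14.7 kg.
Tool frame: the origin (TCP) lies at the very end of the fingers, on their centre line; the grasp point (between the pads) lies 19 mm behind it; z points along the fingers, y is the direction in which the jaws open and shut (so a half turn about z gives the same grasp; the last joint's range is limited). The gripper opens to 85 mm and grips with 20 to 120 N. Pads are 22 mm wide; open, the fingers measure 114 mm over their backs; the gripper's body (76 mm by 85 mm) begins 54 mm behind the grasp point. The pads swing forward as they close: fully open they stand 13 mm farther back than shut.
Start: joints at [-0.047, 0.48, 1.596, -0, 1.065, -0.047], TCP at [0.65, 0, 0.231] pointing down, gripper open.
Joint ranges: [-2.75, 2.75], [-0.82, 2.05], [0.23, 2.67], [-1.56, 4.7], [0.09, 2.69], [-2.92, 2.92]. Speed limits (rad/s): [1.89, 1.89, 2.39, 3.01, 3.01, 3.01].

## Interface

Orientations are given as a unit quaternion [x, y, z, w].
In Python, from plant import ctrl, imaging gives the robot as it stands.
- The arm moves only by the tool send_rows, never from a script. Its argument "plan" is a list of rows, each a list of 5 numbers: the opening, from -1 (shut) to 1 (fully open), then the shift along the tool's x, y, z in mm, then the turn about the tool's z in rad. In form: [[jaw, dx, dy, dz, spin], ...]. A call has 1 to 10 rows; each row is the pose to reach, as a shift and turn from the pose measured when the call began, along the tool's axes at that moment; what a row does not reach only later rows make up. A row lasts 1/12 s, in which the tool goes at most 41.7 mm and 7.16 degrees, less where a joint would pass 70% of its speed; a pose out of reach is approached as far as the arm can. A call with a gripper value outside its range is refused whole. The fingers move at their own pace and stop on an object; "grip_force" is the grip in N (left out, the last holds). Time passes only in rows, so rows that repeat a pose let the fingers close. It gives the time, the measured TCP pose, the force and the opening at its end, in the units of the state.
- ctrl.state(): the state, without advancing time (a new reading comes with each control period).
- imaging.get_image(name): name is "scene" or "side" or "wrist"; returns the picture (384x512x3 uint8, red, green, blue); there is no depth.
- imaging.camera_model(name): a dict with "camera_matrix" (3x3 intrinsics, pixels), "k1" (the pictures are not rectified: a ray, as slopes to the right and down, at radius r is drawn at 1 + k1 r^2 times it, then the intrinsics apply), "world_from_camera" (4x4, takes a point from camera to world coordinates); the wrist camera has in their place "mount" (4x4, takes a point from camera to tool coordinates, whose origin is the TCP and whose axes are the flange's). Camera axes: x right, y down, z forward; pixel columns grow to the right and rows downward; lengths in m; the calibration is good to about 2 mm. A picture is of the moment at which its call begins: read the wrist's pose just before it. camera_model takes no time and is no camera call.
- ctrl.finish_job(): hands the job in, once; it reports no verdict.
The state is a dict: "clock": time; "joints": joint angles; "dq": joint speeds; "tau": joint torques, N m; "eef_pos": TCP position; "eef_rot": TCP orientation; "wrist_force": force on the tool from outside, world axes, zero at the start; "torque": the same for the moment, N m; "gripper_width": opening from 0.0 (shut) to 1.0 (fully open).
Only numpy, scipy, OpenCV 4.12 (cv2) and the standard library are available. Lean on these libraries where they do the work, as an engineer would, in place of code of your own. Each camera call takes 0.05 s, during which the arm holds its last target. There are 200 camera calls.

## Working session

There is one attempt and no reset: what is moved stays moved. The work goes in short steps, Python scripts to look and compute and a tool call to move; the robot and the scene stay as the last step left them, time stands still between calls to the robot, and variables do not carry over. Pictures are saved under pics/ and viewed, about 8 in all and at most 12, crops included, and the job is handed in when it is done.

Besides the shell and the picture viewer there is one more tool, called after "Request:" by a JSON object that holds its "method" and its "body". send_rows: Moves the arm, as the interface text tells. Its arguments: {"type":"object","properties":{"plan":{"type":"array","items":{"type":"array","items":{"type":"number"}}},"grip_force":{"type":"number"}},"required":["plan"]}

```bash
mkdir -p pics
cat > h.py <<'E'
import numpy as np, cv2
from plant import ctrl, imaging
from scipy.spatial.transform import Rotation as R
def wfc(n,st=None):
    m=imaging.camera_model(n)
    if n!='wrist': return m,np.array(m['world_from_camera'])
    st=st or ctrl.state(); T=np.eye(4); T[:3,:3]=R.from_quat(st['eef_rot']).as_matrix(); T[:3,3]=st['eef_pos']
    return m,T@np.array(m['mount'])
def ray(n,uv,st=None):
    m,T=wfc(n,st); K=np.array(m['camera_matrix']); k=m['k1']
    d=np.array([(uv[0]-K[0,2])/K[0,0],(uv[1]-K[1,2])/K[1,1]]); s=d.copy()
    for _ in range(30): s=d/(1+k*(s@s))
    return T[:3,3],T[:3,:3]@np.array([s[0],s[1],1])
def atz(n,uv,z,st=None):
    o,d=ray(n,uv,st); return o+d*(z-o[2])/d[2]
def proj(n,P,st=None):
    m,T=wfc(n,st); K=np.array(m['camera_matrix']); p=np.linalg.inv(T)@np.append(P,1); s=p[:2]/p[2]; s=s*(1+m['k1']*(s@s))
    return np.array([K[0,0]*s[0]+K[0,2],K[1,1]*s[1]+K[1,2]])
def snap(n,f):
    st=ctrl.state(); im=imaging.get_image(n)[:,:,::-1].copy(); cv2.imwrite('pics/'+f,im); return im,st
E
python3 - <<'E'
from h import *
a,_=snap('scene','a.png'); b,_=snap('side','b.png')
s=ctrl.state(); print(s['eef_pos'],s['eef_rot'],s['clock'])
for n in('scene','side','wrist'): m,T=wfc(n); print(n,m['k1'],np.round(T,3).tolist(),np.round(m['camera_matrix'],1).tolist())
E
```

```text
[6.49626581e-01 8.03047430e-05 2.30740329e-01] [ 7.07086972e-01  7.07126372e-01 -3.68093944e-04 -4.15344091e-04] 0.1
scene 0.047977301998260426 [[0.798, -0.454, 0.397, 0.088], [-0.602, -0.578, 0.55, -0.609], [-0.02, -0.678, -0.735, 0.988], [0.0, 0.0, 0.0, 1.0]] [[411.3, 0.0, 252.3], [0.0, 411.3, 187.3], [0.0, 0.0, 1.0]]
side 0.003811509918558877 [[-0.914, -0.201, 0.353, 0.184], [-0.406, 0.498, -0.766, 0.891], [-0.022, -0.844, -0.536, 0.652], [0.0, 0.0, 0.0, 1.0]] [[397.6, 0.0, 258.3], [0.0, 397.6, 197.5], [0.0, 0.0, 1.0]]
wrist -0.07092215627471302 [[1.0, -0.0, -0.001, 0.65], [-0.001, -0.964, -0.267, 0.069], [-0.001, 0.267, -0.964, 0.373], [0.0, 0.0, 0.0, 1.0]] [[311.7, 0.0, 253.1], [0.0, 311.7, 195.8], [0.0, 0.0, 1.0]]
```

View pics/a.png

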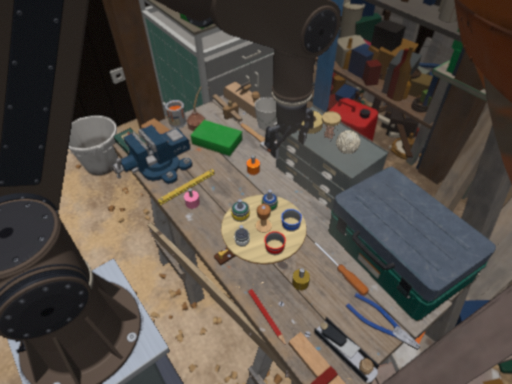

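View pics/b.png

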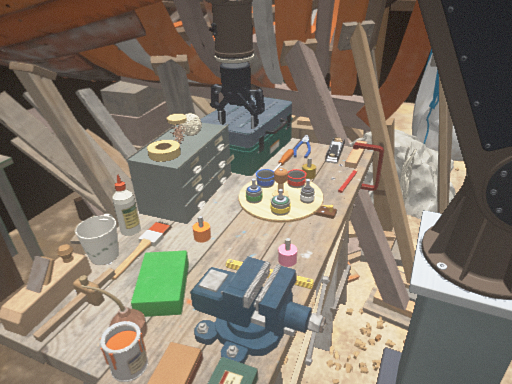

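The scene view shows three candidates: gold (301,278), orange (253,166) and pink (192,199). The gold one matches the golden-yellow cup. The red tube is at about (275,242), the knob at (264,212) and the pointer at (224,256). I'll confirm in one enlarged crop.

Run:
```python
from h import *
a=cv2.imread('pics/a.png'); cv2.imwrite('pics/c.png',cv2.resize(a[175:305,200:340],None,fx=5,fy=4.6*5/4.6*0.92,interpolation=3) if 0 else cv2.resize(a[180:300,200:350],None,fx=5,fy=5,interpolation=3))
```

```text
(no output)
```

View pics/c.png

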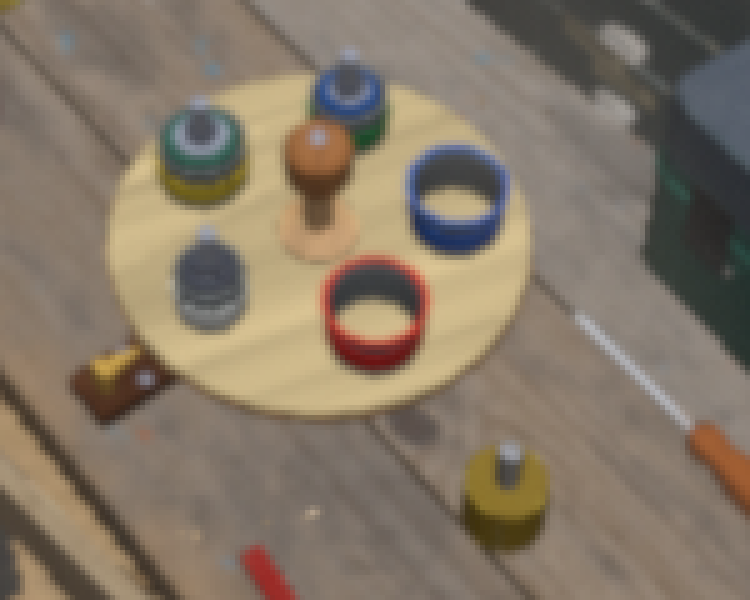

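Run:
```python
from h import *
f=lambda u,v:(200+(u+.5)/5-.5,180+(v+.5)/5-.5)
for n,u,v,z in(('shank',510,450,.066),('cuptop',505,485,.036),('redlip',376,300,.066),('bluelip',458,188,.066),('knob',320,157,.097),('ptip',138,350,.032),('ptail',95,375,.032),('disc',320,242,.032),('tongue corner',105,420,.02),('tongue corner2',72,382,.02)):
    p=atz('scene',f(u,v),z); print(n,np.round(p,4))
```

```text
shank [ 0.5124 -0.2257  0.066 ]
cuptop [ 0.5102 -0.2272  0.036 ]
redlip [ 0.5173 -0.1112  0.066 ]
bluelip [ 0.6033 -0.0796  0.066 ]
knob [ 0.5397 -0.0333  0.097 ]
ptip [ 0.4075 -0.038   0.032 ]
ptail [ 0.3795 -0.0369  0.032 ]
disc [ 0.5334 -0.0413  0.032 ]
tongue corner [ 0.3713 -0.0573  0.02  ]
tongue corner2 [ 0.3705 -0.0257  0.02  ]
```

The gold saw is confirmed: cup top in the crop at (505,485), shank top at (510,450). Red lip is at (376,300), knob at (320,157), and the pointer lies along world -x. I'll move above the saw for a close look.

Request:
{"method": "send_rows", "body": {"plan": [[0.2, -40, -25, 10, 0], [0.2, -80, -50, 20, 0], [0.2, -120, -75, 35, 0], [0.2, -160, -100, 45, 0], [0.2, -200, -120, 60, 0], [0.2, -227, -138, 70, 0], [0.2, -227, -138, 70, 0], [0.2, -227, -138, 70, 0]]}}

```text
clock: 0.77
eef_pos: [0.5082, -0.23, 0.1592]
eef_rot: [0.708, 0.706, -0.001, -0.002]
wrist_force: [-0.5, 1.0, 0.3]
gripper_width: 0.602
```

Run:
```python
from h import *
im,st=snap('wrist','d.png'); print(st['eef_pos'],st['eef_rot'],st['joints'],st['gripper_width'],st['wrist_force'])
import pickle; pickle.dump(st,open('d.pkl','wb'))
print(proj('wrist',(.512,-.226,.066),st),proj('wrist',(.512,-.226,.036),st))
```

```text
[ 0.50821822 -0.22997403  0.15916981] [ 0.70823872  0.70596983 -0.00120975 -0.001747  ] [-4.78453779e-01  4.40824408e-01  1.87842290e+00 -1.69161786e-03
  8.26409811e-01 -4.74096436e-01] 0.6021337068157919 [-0.49452674  0.96396496  0.32109636]
[258.22796905 195.12167373] [257.83221974 186.0632952 ]
```

View pics/d.png

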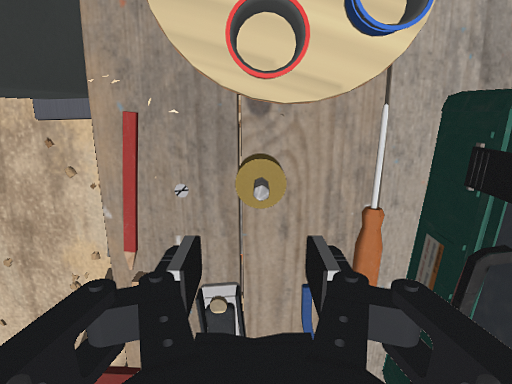

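The wrist view shows the gold saw with cup top centre at about (261,186) and shank top at about (261,188). The red lip is centred near (268,37) and the screwdriver lies right of the jaws.

Run:
```python
from h import *
import pickle; st=pickle.load(open('d.pkl','rb'))
im=cv2.imread('pics/d.png'); h=cv2.cvtColor(im,cv2.COLOR_BGR2HSV)
m=cv2.inRange(h,(20,120,90),(32,255,255)); m[:140]=0;m[230:]=0;m[:,:220]=0;m[:,300:]=0
ys,xs=np.nonzero(m); c=cv2.minEnclosingCircle(np.c_[xs,ys].astype(np.float32)); print(c)
g=((h[...,1]<60)&(h[...,2]>110)).astype(np.uint8); g[:165]=0;g[205:]=0;g[:,:245]=0;g[:,275:]=0
ys2,xs2=np.nonzero(g); print('shank px',xs2.min(),xs2.max(),ys2.min(),ys2.max())
print('cup',atz('wrist',c[0],.034,st),'shank',atz('wrist',(261,187),.066,st))
r=((h[...,0]<6)|(h[...,0]>174))&(h[...,1]>150)&(h[...,2]>120); r[90:]=0
ys,xs=np.nonzero(r); print('red',xs.min(),xs.max(),ys.max())
for p in((268,37),):print(atz('wrist',p,.066,st))
M=R.from_quat(st['eef_rot']).as_matrix();print('delta tool mm',1000*M.T@(np.array([.512,-.226,.04])-st['eef_pos']))
cv2.imwrite('pics/d2.png',cv2.resize(im[140:230,220:310],None,fx=6,fy=6))
```

```text
((259.96392822265625, 182.63401794433594), 25.414026260375977)
shank px 253 268 185 200
cup [ 0.51389436 -0.22339014  0.034     ] shank [ 0.51415023 -0.21946573  0.066     ]
red 226 309 78
[ 0.51883714 -0.11160097  0.066     ]
delta tool mm [  3.89640839   4.26742921 119.15596911]
```

View pics/d2.png

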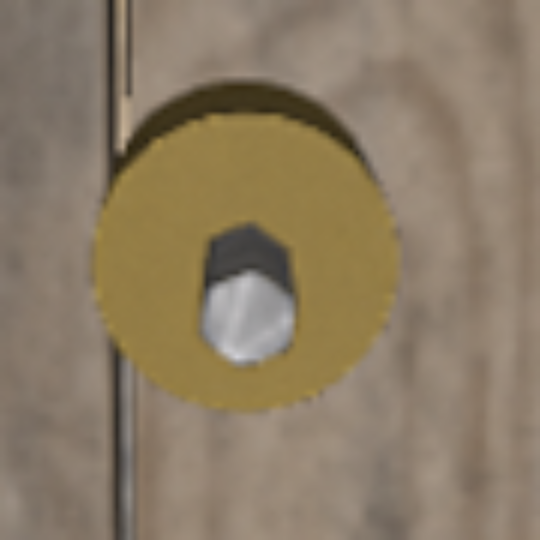

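Request:
{"method": "send_rows", "body": {"plan": [[0.2, 5, 6, 30, 0], [0.0, 5.5, 6.3, 60, 0], [-0.2, 5.5, 6.3, 85, 0], [-0.3, 5.5, 6.3, 105, 0], [-0.3, 5.5, 6.3, 118, 0], [-0.3, 5.5, 6.3, 118, 0], [-0.3, 5.5, 6.3, 118, 0]]}}

```text
clock: 1.4
eef_pos: [0.5158, -0.2222, 0.0417]
eef_rot: [0.708, 0.706, -0.001, -0.002]
wrist_force: [0.2, 0.5, 1.1]
gripper_width: 0.349
```

Run:
```python
from h import *
im,st=snap('wrist','e.png'); print(st['eef_pos'],st['eef_rot'],st['gripper_width'],st['wrist_force'],st['dq'])
print(proj('wrist',st['eef_pos'],st))
cv2.imwrite('pics/e.png',im[140:384,130:390])
```

```text
[ 0.51582759 -0.22221873  0.04168869] [ 0.70802413  0.70618504 -0.00091112 -0.00192286] 0.34940999040544585 [0.16342629 0.52493108 1.14135626] [-0.00340872 -0.02992024 -0.01079267 -0.00056757  0.00761145 -0.00241506]
[252.78326551 252.18605011]
```

View pics/e.png

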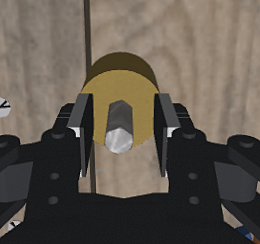

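The shank stands between the pads, about 2 mm off centre along tool x, so I'll close on it and lift.

Request:
{"method": "send_rows", "body": {"plan": [[-0.6, -1, -1, 0, 0], [-1, -1, -1, 0, 0], [-1, -1, -1, 0, 0], [-1, -1, -1, 0, 0], [-1, -1, -1, 0, 0], [-1, -1, -1, 0, 0]], "grip_force": 60}}

```text
clock: 1.95
eef_pos: [0.5159, -0.2239, 0.0434]
eef_rot: [0.708, 0.706, -0.0, -0.0]
wrist_force: [-1.6, 0.6, 8.5]
gripper_width: 0.132
```

Request:
{"method": "send_rows", "body": {"plan": [[-1, 0, 0, -30, 0], [-1, 0, 0, -60, 0], [-1, 0, 0, -85, 0], [-1, 40, 2, -85, 0], [-1, 75, 3, -85, 0], [-1, 95, 3, -85, 0], [-1, 111, 3, -85, 0], [-1, 111, 3, -85, 0], [-1, 111, 3, -85, 0], [-1, 111, 3, -85, 0]]}}

```text
clock: 2.78
eef_pos: [0.5195, -0.1133, 0.1286]
eef_rot: [0.708, 0.706, -0.0, -0.0]
wrist_force: [0.2, -0.2, -2.2]
gripper_width: 0.14
```

Run:
```python
from h import *
im,st=snap('wrist','f.png'); print(st['eef_pos'],st['eef_rot'],st['gripper_width'],st['wrist_force'],st['dq'])
import pickle; pickle.dump(st,open('f.pkl','wb'))
s,_=snap('side','g.png'); s2,_=snap('scene','g2.png')
w=cv2.resize(im,None,fx=1,fy=1)
c=cv2.resize(s[110:240,220:360],None,fx=2.8,fy=2.8,interpolation=3); c=c[:384,:288] if 0 else c
c2=cv2.resize(s2[180:300,200:320],(364,364),interpolation=3)
pad=np.zeros((600,800,3),np.uint8); pad[:384//1*1,:0]=0
pad[0:236,0:254]=0
a=cv2.resize(s[120:230,230:350],(400,367),interpolation=3); b=cv2.resize(s2[180:290,210:330],(400,367),interpolation=3)
pad[:367,:400]=a; pad[:367,400:]=b; pad[367:600,:310]=cv2.resize(im,(310,233))
cv2.imwrite('pics/f2.png',pad)
```

```text
[ 0.51949995 -0.11330926  0.12862008] [ 7.08038841e-01  7.06173382e-01 -3.38279975e-04 -2.00490343e-04] 0.14036007862605218 [ 0.15249144 -0.15020367 -2.17945804] [-0.01321875  0.00208602 -0.00209097 -0.00016623  0.00052879 -0.00039462]
```

View pics/f.png

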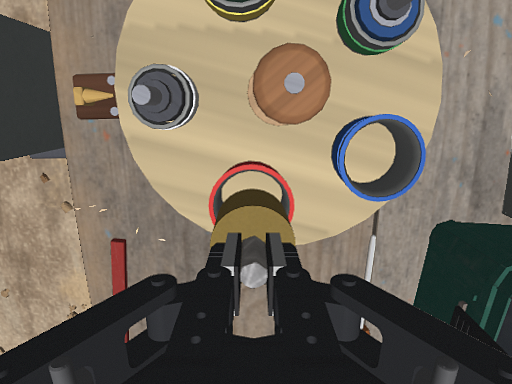

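View pics/f2.png

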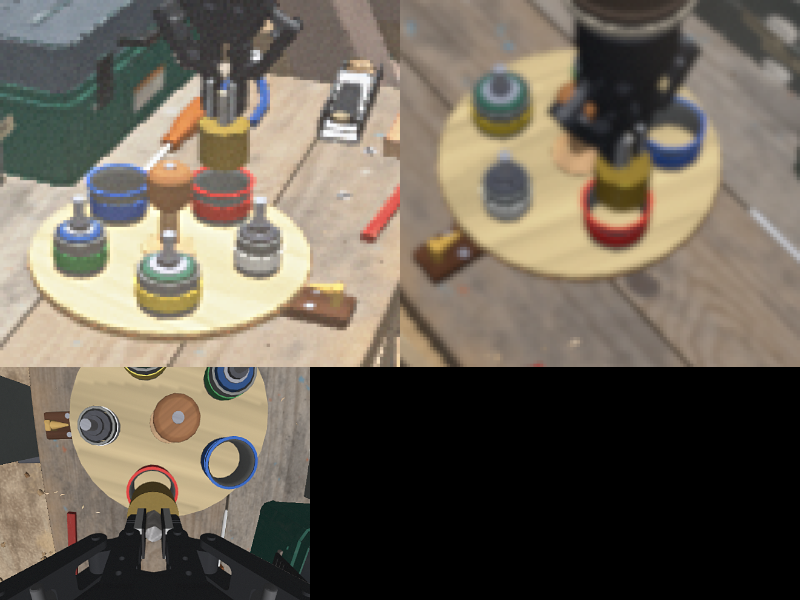

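The saw hangs upright in the jaws, with its leading edge in front of the red mouth at (251,203). Blue lip is at (378,157), knob screw (294,83) and pointer tip (112,96). I'll fit circles to get the offset between saw and tube.

```bash
cat > fit.py <<'E'
from h import *
from scipy.optimize import least_squares
def circ(P,r=None):
    f=lambda q:np.hypot(P[:,0]-q[0],P[:,1]-q[1])-(q[2] if r is None else r)
    x0=np.r_[P.mean(0),.028]
    q=least_squares(f,x0,loss='soft_l1',f_scale=.0007); return np.round(q.x*1000,1),round(1000*np.abs(f(q.x)).mean(),2)
def run(im,st,zb):
    h=cv2.cvtColor(im,cv2.COLOR_BGR2HSV); H,S,V=[h[...,i].astype(int) for i in range(3)]
    red=((H<6)|(H>174))&(S>140)&(V>70); blue=(H>105)&(H<120)&(S>150)&(V>70); gold=(H>20)&(H<33)&(S>110)&(V>35)
    U=lambda uv,z:np.array([atz('wrist',p,z,st)[:2] for p in uv])
    # red: upper edge per column + left/right extremes
    R_=red.copy(); R_[:130]=0;R_[240:]=0;R_[:,:190]=0;R_[:,310:]=0
    pts=[(c,np.nonzero(R_[:,c])[0].min()-.5) for c in range(214,290) if R_[:,c].any()]
    pts+=[(np.nonzero(R_[r])[0].min()-.5,r) for r in range(175,205) if R_[r].any()]+[(np.nonzero(R_[r])[0].max()+.5,r) for r in range(175,205) if R_[r].any()]
    print('red',circ(U(pts,.066)))
    B=blue.copy();B[:100]=0;B[205:]=0;B[:,:325]=0;B[:,430:]=0
    pts=[(c,np.nonzero(B[:,c])[0].min()-.5) for c in range(350,410)]+[(np.nonzero(B[r])[0].max()+.5,r) for r in range(130,180)]
    print('blue',circ(U(pts,.066)))
    G=gold.copy();G[:185]=0;G[235:]=0;G[:,:205]=0;G[:,300:]=0
    pts=[(c,np.nonzero(G[:,c])[0].min()-.5) for c in range(222,284) if G[:,c].any()]
    P=U(pts,zb); print('saw',circ(P[P[:,1]>np.median(P[:,1])-.006],.0225))
    print('knobscrew',atz('wrist',(294,83),.116,st),'ptip',atz('wrist',(112,96),.04,st),'ptail',atz('wrist',(76,96),.04,st))
E
python3 - <<'E'
from fit import *
import pickle; st=pickle.load(open('f.pkl','rb')); run(cv2.imread('pics/f.png'),st,.0852)
E
```

```text
red (array([ 518.2, -108.1,   28.9]), np.float64(0.33))
blue (array([604.8, -77. ,  30.4]), np.float64(0.28))
saw (array([ 518.8, -114.6,   28. ]), np.float64(0.27))
knobscrew [ 0.5392306  -0.03241142  0.116     ] ptip [ 0.41820356 -0.03378178  0.04      ] ptail [ 0.39113001 -0.03302852  0.04      ]
```

Saw sits at (518.8,-114.6) mm and the red tube at (518.2,-108.1) mm, with knob and blue tube consistent with that. Shift about 6 mm in tool x and lower into the flare.

Request:
{"method": "send_rows", "body": {"plan": [[-1, 3, -0.6, 0, 0], [-1, 6, -0.6, 0, 0], [-1, 6, -0.6, 10, 0], [-1, 6, -0.6, 18, 0], [-1, 6, -0.6, 24, 0], [-1, 6, -0.6, 28, 0], [-1, 6, -0.6, 30, 0], [-1, 6, -0.6, 30, 0]]}}

```text
clock: 3.6
eef_pos: [0.5184, -0.1076, 0.0977]
eef_rot: [0.708, 0.706, -0.001, -0.001]
wrist_force: [-0.4, 0.4, -2.3]
gripper_width: 0.138
```

Run:
```python
from fit import *
im,st=snap('wrist','i.png'); print(st['eef_pos'],st['wrist_force'],st['torque'],st['gripper_width'])
s2,_=snap('scene','i2.png'); s,_=snap('side','i3.png')
a=np.hstack([im[120:300,180:330],cv2.resize(s[130:200,270:325],None,fx=180/70,fy=180/70,interpolation=3),cv2.resize(s2[205:265,245:300],(165,180),interpolation=3)])
cv2.imwrite('pics/i4.png',cv2.resize(a,None,fx=1.7,fy=1.7,interpolation=3))
```

```text
[ 0.51839709 -0.10764929  0.09769983] [-0.37649681  0.42758657 -2.29261327] [0.03713008 0.02689704 0.03003599] 0.13798685454439433
```

View pics/i4.png

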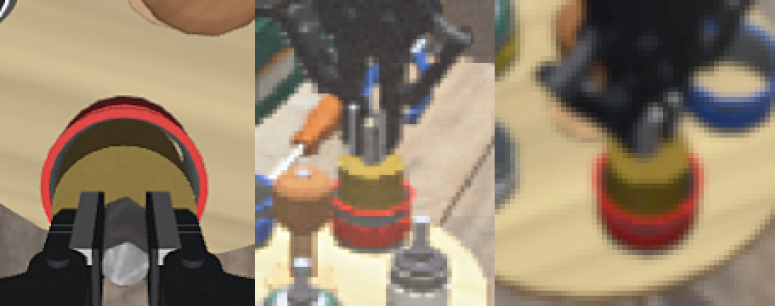

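The saw is already inside the mouth with no contact force, so I'll continue down.

Request:
{"method": "send_rows", "body": {"plan": [[-1, 0, 0, 6, 0], [-1, 0, 0, 11, 0], [-1, 0, 0, 16, 0], [-1, 0, 0, 19, 0], [-1, 0, 0, 21, 0], [-1, 0, 0, 21, 0]]}}

```text
clock: 4.25
eef_pos: [0.5186, -0.1077, 0.077]
eef_rot: [0.708, 0.706, -0.001, -0.001]
wrist_force: [-1.0, -0.1, -2.7]
gripper_width: 0.136
```

Request:
{"method": "send_rows", "body": {"plan": [[-1, 0, 0, 1, 0], [-1, 0, 0, 2, 0], [-1, 0, 0, 2, 0]]}}

```text
clock: 4.5
eef_pos: [0.5192, -0.1079, 0.0754]
eef_rot: [0.708, 0.706, -0.0, -0.0]
wrist_force: [-0.2, 0.4, 2.1]
gripper_width: 0.136
```

The floor is felt: force went from -2.5 N to +2 N with the bottom at 0.032 m. I'll release, rise and then move over the knob.

Request:
{"method": "send_rows", "body": {"plan": [[-0.6, 0, 0, 0, 0], [-0.4, 0, 0, 0, 0], [-0.4, 0, 0, 0, 0], [-0.4, 0, 0, 0, 0], [-0.4, 0, 0, -15, 0], [-0.3, 0, 0, -40, 0], [0.2, 0, 0, -75, 0], [0.5, 0, 0, -75, 0], [0.5, 0, 0, -75, 0]]}}

```text
clock: 5.25
eef_pos: [0.5204, -0.1081, 0.1522]
eef_rot: [0.708, 0.706, 0.001, 0.001]
wrist_force: [-0.3, -0.1, -0.3]
gripper_width: 0.747
```

Run:
```python
from fit import *
im,st=snap('wrist','k.png'); print(st['eef_pos'],st['eef_rot'],st['joints'],st['wrist_force'],st['gripper_width'])
import pickle; pickle.dump(st,open('k.pkl','wb'))
```

```text
[ 0.52037739 -0.1081373   0.15215905] [7.08428595e-01 7.05780664e-01 6.63375263e-04 1.46295049e-03] [-2.61705167e-01  4.15059555e-01  1.94941496e+00 -4.58172651e-04
  7.73921536e-01 -2.57633259e-01] [-0.30216935 -0.08628267 -0.33870733] 0.7468327259419331
```

View pics/k.png

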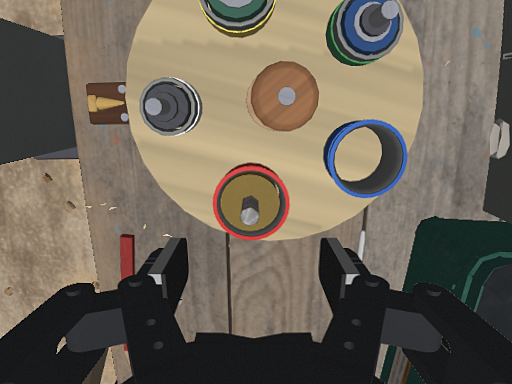

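The saw stands deep in the red tube (lip centre about (251,202), shank top (249,212)). Knob screw is at (287,96), pointer tip (124,103) and tail (90,103). This is picture 10.

Run:
```python
from fit import *
import pickle; st=pickle.load(open('k.pkl','rb')); im=cv2.imread('pics/k.png')
h=cv2.cvtColor(im,cv2.COLOR_BGR2HSV).astype(int); red=((h[...,0]<6)|(h[...,0]>174))&(h[...,1]>140)&(h[...,2]>70)
red[:150]=0;red[250:]=0;red[:,:200]=0;red[:,300:]=0
pts=[(np.nonzero(red[r])[0].min()-.5,r) for r in range(180,228)]+[(np.nonzero(red[r])[0].max()+.5,r) for r in range(180,228)]+[(c,np.nonzero(red[:,c])[0].max()+.5) for c in range(225,280)]
c=circ(np.array([atz('wrist',p,.066,st)[:2] for p in pts])); print(c)
hs=cv2.inRange(cv2.cvtColor(im,cv2.COLOR_BGR2HSV),(18,140,150),(30,255,255)); hs[:, :80]=0; hs[:,130:]=0; hs[:85]=0;hs[125:]=0
y,x=np.nonzero(hs);print('brass',x.min(),y[x==x.min()].mean(),x.max(),y[x==x.max()].mean())
k=atz('wrist',(287,96),.116,st); print('knob',k)
for z in(.02,.04):
  t,b=atz('wrist',(124,103),z,st),atz('wrist',(92,103),z,st); print(z,t,b,np.degrees(np.arctan2(*(t-k)[1::-1])),np.degrees(np.arctan2(*(b-t)[1::-1])))
print('shanktop z.098',atz('wrist',(249,212),.098,st))
r=c[0][:2]/1000-k[:2]; print('red ang',np.degrees(np.arctan2(r[1],r[0])),np.hypot(*r))
M=R.from_quat(st['eef_rot']).as_matrix();print('tool delta to knob',1000*M.T@(np.array([k[0],k[1],.080])-st['eef_pos']))
```

```text
(array([ 518.9, -109.5,   29.3]), np.float64(0.19))Traceback (most recent call last):
  File "<stdin>", line 8, in <module>
    return umr_minimum(a, axis, None, out, keepdims, initial, where)
ValueError: zero-size array to reduction operation minimum which has no identity
```

Run:
```python
from fit import *
import pickle; st=pickle.load(open('k.pkl','rb'))
k=atz('wrist',(287,96),.116,st); print('knob',k)
for z in(.02,.03,.04):
  t,b=atz('wrist',(124,103),z,st),atz('wrist',(92,103),z,st); print(z,t,b,np.degrees(np.arctan2(*(t-k)[1::-1])),np.degrees(np.arctan2(*(b-t)[1::-1])))
print('shanktop z.098',atz('wrist',(249,212),.098,st))
r=np.array([.5189,-.1095])-k[:2]; print('red ang',np.degrees(np.arctan2(r[1],r[0])),np.hypot(*r))
M=R.from_quat(st['eef_rot']).as_matrix();print('tool delta to knob',1000*M.T@(np.array([k[0],k[1],.080])-st['eef_pos']))
```

```text
knob [ 0.53957643 -0.03226902  0.116     ]
0.02 [ 0.41062423 -0.03260637  0.02      ] [ 0.38227584 -0.03190028  0.02      ] -179.85011095495392 178.5731893147883
0.03 [ 0.41463103 -0.03285627  0.03      ] [ 0.38731705 -0.03217594  0.03      ] -179.73071081568844 178.5731893147883
0.04 [ 0.41863783 -0.03310617  0.04      ] [ 0.39235826 -0.0324516   0.04      ] -179.6034016153561 178.5731893147883
shanktop z.098 [ 0.5179846  -0.10514674  0.098     ]
red ang -104.98785009833853 0.07995084821545267
tool delta to knob [76.02081612 18.69769339 72.13014941]
```

Axis is at (539.6,-32.3) mm, red tube angle -105°, pointer angle 180°±1.5, so the turn is 75° clockwise, or +1.31 rad of tool spin. Moving over the knob and down.

Request:
{"method": "send_rows", "body": {"plan": [[0.5, 35, 9, 0, 0], [0.5, 70, 18, 0, 0], [0.5, 76, 18.7, 0, 0], [0.5, 76, 18.7, 0, 0], [0.5, 76, 18.7, 25, 0], [0.4, 76, 18.7, 50, 0], [0.4, 76, 18.7, 68, 0], [0.4, 76, 18.7, 75, 0], [0.4, 76, 18.7, 75, 0], [0.4, 76, 18.7, 75, 0]]}}

```text
clock: 6.13
eef_pos: [0.5382, -0.0325, 0.0757]
eef_rot: [0.709, 0.706, -0.0, 0.0]
wrist_force: [-0.2, 0.4, -0.4]
gripper_width: 0.699
```

Request:
{"method": "send_rows", "body": {"plan": [[0, 1.2, 1.2, 0, 0], [-0.5, 1, 1.2, 0, 0], [-1, 1, 1.2, 0, 0], [-1, 1, 1.2, 0, 0], [-1, 1, 1.2, 0, 0], [-1, 1, 1.2, 0, 0], [-1, 1, 1.2, 0, 0], [-1, 1, 1.2, 0, 0]], "grip_force": 50}}

```text
clock: 6.8
eef_pos: [0.539, -0.0316, 0.0769]
eef_rot: [0.709, 0.706, -0.0, 0.0]
wrist_force: [-6.1, -0.9, 8.1]
gripper_width: 0.448
```

Request:
{"method": "send_rows", "body": {"plan": [[-1, 0, 0, 0, 0.06], [-1, 0, 0, 0, 0.15], [-1, 0, 0, 0, 0.25], [-1, 0, 0, 0, 0.35], [-1, 0, 0, 0, 0.45], [-1, 0, 0, 0, 0.53], [-1, 0, 0, 0, 0.6], [-1, 0, 0, 0, 0.65], [-1, 0, 0, 0, 0.65], [-1, 0, 0, 0, 0.65]]}}

```text
clock: 7.63
eef_pos: [0.5399, -0.0319, 0.0771]
eef_rot: [0.897, 0.442, 0.0, 0.001]
wrist_force: [6.5, -2.7, -21.3]
gripper_width: 0.447
```

Run:
```python
from fit import *
st=ctrl.state(); M=R.from_quat(st['eef_rot']).as_matrix(); print(st['eef_pos'],st['joints'],st['wrist_force'],st['torque'],st['gripper_width'],np.degrees(np.arctan2(M[1,1],M[0,1])))
```

```text
[ 0.53990524 -0.03187337  0.07707819] [-1.14468443e-01  5.40369859e-01  1.98004209e+00 -1.37797864e-03
  6.19848171e-01  5.41149666e-01] [  6.47956869  -2.74116056 -21.27495112] [-0.28521659 -0.80953347 -0.01104595] 0.4470460849624025 -37.49991649801536
```

Request:
{"method": "send_rows", "body": {"plan": [[-1, 0, 0, 0.3, 0.06], [-1, 0, 0, 0.3, 0.15], [-1, 0, 0, 0.3, 0.25], [-1, 0, 0, 0.3, 0.35], [-1, 0, 0, 0.3, 0.45], [-1, 0, 0, 0.3, 0.53], [-1, 0, 0, 0.3, 0.6], [-1, 0, 0, 0.3, 0.65], [-1, 0, 0, 0.3, 0.66], [-1, 0, 0, 0.3, 0.66]]}}

```text
clock: 8.47
eef_pos: [0.5405, -0.0326, 0.0771]
eef_rot: [0.992, 0.127, 0.001, 0.001]
wrist_force: [4.3, -10.8, -18.1]
gripper_width: 0.444
```

Run:
```python
from fit import *
im,st=snap('wrist','l.png'); s2,_=snap('scene','l2.png'); s,_=snap('side','l3.png')
M=R.from_quat(st['eef_rot']).as_matrix(); print(st['eef_pos'],st['wrist_force'],st['torque'],np.degrees(np.arctan2(M[1,1],M[0,1])))
pad=np.zeros((600,800,3),np.uint8)
pad[:330,:360]=cv2.resize(s2[180:290,210:330],(360,330),interpolation=3); pad[:330,360:720]=cv2.resize(s[120:230,230:350],(360,330),interpolation=3); pad[330:,:360]=cv2.resize(im,(360,270))
cv2.imwrite('pics/l4.png',pad)
for n in('scene','side'): print(n,'front lip',proj(n,(.4596,-.0323,.066)),'shanktop',proj(n,(.4596,-.0323,.098)))
print('wrist',proj('wrist',(.4596,-.0323,.098),st),proj('wrist',(.4596,-.0323,.066),st))
```

```text
[ 0.54054216 -0.03264769  0.07709384] [  4.2993436  -10.78565497 -18.09586304] [-1.09567113 -0.49879063 -0.00560864] -75.37183984259617
scene front lip [240.68385672 231.6344205 ] shanktop [240.20439366 224.58054957]
side front lip [306.49167854 190.05186365] shanktop [306.98949304 180.19385114]
wrist [214.87424819 405.77819674] [220.61826818 359.75965471]
```

View pics/l4.png

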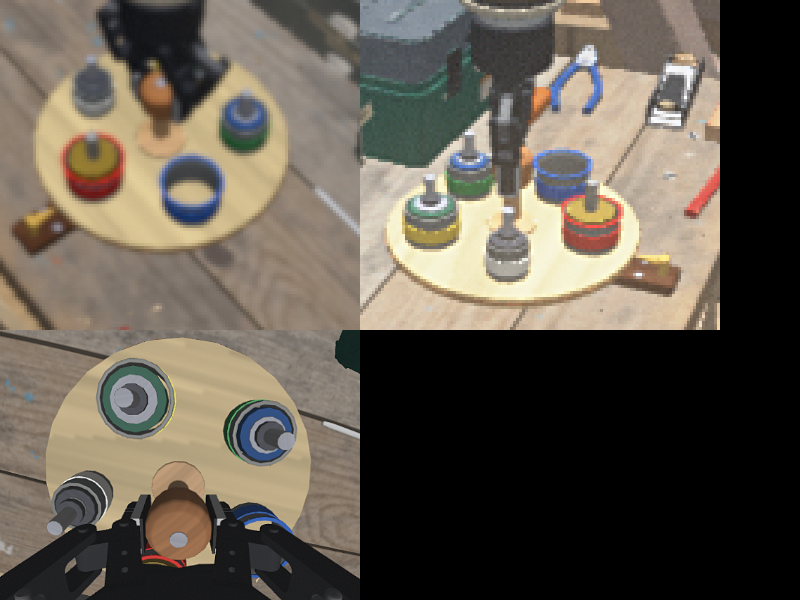

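The scene crop shows the red lip at about (241,233) px, where (240.7,231.6) is expected at the pointer. The side view has the shank top at (307.3,181.3), expected (307.0,180.2), so it is within about 2–3 mm. The saw is deep in its tube and the jaws are on the knob. I'll hold still, relaxed, then do the last check.

Request:
{"method": "send_rows", "body": {"plan": [[-1, 0, 0, 0, 0], [-1, 0, 0, 0, 0], [-1, 0, 0, 0, 0], [-1, 0, 0, 0, 0], [-1, 0, 0, 0, 0], [-1, 0, 0, 0, 0], [-1, 0, 0, 0, 0], [-1, 0, 0, 0, 0]]}}

```text
clock: 9.28
eef_pos: [0.5405, -0.0327, 0.0771]
eef_rot: [0.992, 0.128, 0.001, 0.001]
wrist_force: [2.9, -4.0, -19.6]
gripper_width: 0.447
```

Run:
```python
from fit import *
st=ctrl.state(); im,_=snap('side','m.png'); sc,_=snap('scene','m2.png')
M=R.from_quat(st['eef_rot']).as_matrix(); print(st['eef_pos'],st['wrist_force'],st['gripper_width'],np.abs(st['dq']).max(),np.degrees(np.arctan2(M[1,1],M[0,1])))
# red band centroid column in both views vs prediction for the lip/band centre
for n,i in(('side',im),('scene',sc)):
    e=proj(n,(.4596,-.0323,.06)); h=cv2.cvtColor(i,cv2.COLOR_BGR2HSV); m=cv2.inRange(h,(0,120,60),(6,255,255))|cv2.inRange(h,(172,120,60),(180,255,255))
    u,v=map(int,e); m[:v-18]=0;m[v+18:]=0;m[:,:u-18]=0;m[:,u+18:]=0; y,x=np.nonzero(m); print(n,e,(x.min()+x.max())/2,(y.min()+y.max())/2, 'scale px/mm',np.linalg.norm(proj(n,(.4596,-.0223,.06))-e)/10)
    print(' band top/bottom predicted',proj(n,(.4596,-.0323,.032)))
```

```text
[ 0.54053595 -0.03270564  0.07708531] [  2.92250087  -4.0074161  -19.58406359] 0.4473702681037976 0.0017750617446471329 -75.30998099835298
side [306.40005909 191.86664964] 306.5 193.5 scale px/mm 0.20661942181415877
 band top/bottom predicted [305.97945763 200.19980186]
scene [240.77154865 232.92520125] 240.5 235.5 scale px/mm 0.3100726878348471
 band top/bottom predicted [241.17195848 238.8216075 ]
```

```bash
python3 -c "
from plant import ctrl; print(ctrl.finish_job())"
```

```text
the job is handed in; nothing more can be done
None
```

I picked up the golden-yellow hole saw by its shank and lowered it into the red-banded tube until I felt the tube floor. I then let go, gripped the wooden knob and turned the carousel about 75° clockwise to the brass pointer. I handed the job in at about 9.4 s on the clock, with the jaws still closed on the knob at 50 N.

**Last checks:**
- **Turntable at rest:** The arm was still (joint speeds below 0.002 rad/s). The wrist force was about -20 N vertically, a residual pull on the knob that did not relax but is well under the limits.
- **Red tube at the pointer:** It turned from -105.0° by -75.3°, ending at -180.3° against a pointer angle of 180° ± 1.5°, which is within about 2–3 mm.
- **Cameras:** The red tube's image columns matched the prediction within 0.3 px in both views. The rows were 1.6 and 2.6 px lower than predicted. I put this down to the colour mask also covering the band below the lip, but did not check it further.
- **Saw fully home:** I did not measure its height after release. The evidence is the floor contact, with the saw's underside at about 0.032 m, and the pictures showing it upright and deep in the tube.
- **Other saws:** The last picture shows them still in their tubes. I did not measure the bystanders, but nothing came near them.

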